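# Set and lock the pressure ring of a washer pump on its test stand

### The arm

A 6-joint arm with a two-finger parallel gripper is mounted at the origin on the work surface. World frame = base frame: x ahead of the robot, y to its left, z up, the work surface at z = 0. Lengths are in m, angles in degrees, forces in N, time in s.
With the tool pointing down it reaches from about 0.375 to 0.9 m from the base axis. Payload 3.1 kg.
Tool frame: the origin (TCP) lies on the centre line of the jaws, within the pads' length; the fingertips stand 22 mm ahead of it and the grasp point (between the pads) lies 3 mm ahead of it; z points along the fingers, y is the line along which they close (so a half turn about z gives the same grasp; the last joint's range is limited). The gripper opens to 87 mm and grips with 3 to 60 N. Pads are 19 mm wide; open, the fingers measure 117 mm over their backs; the gripper's body (75 mm by 190 mm) begins 51 mm behind the grasp point.
Start: joints at [-74.857, 30.224, 82.088, -0, 67.689, -10.227], TCP at [0.268, -0.565, 0.245] pointing down, gripper open.
Joint ranges: [-176.69, 176.69], [-43.24, 126.21], [12.49, 139.97], [-82, 262], [0, 151.66], [-163.58, 163.58]. Speed limits (degrees/s): [159.86, 159.86, 180, 180, 180, 180].

### API

Orientations are given as a 3x3 rotation matrix whose columns are the frame's x, y, z axes.
In Python, from rig import * gives the robot as it stands.
- The arm moves only by the shell command python3 -m jog 'ROWS'. ROWS is text: rows parted by semicolons, each of 7 numbers parted by spaces: the shift along the tool's x, y, z in mm, then the turn, a rotation vector about the tool's x, y, z in rad, then the finger opening in mm, from 0 to 87. In form: tx ty tz ax ay az fingers; .... A call has 1 to 12 rows; each row shifts and turns the commanded pose from where the row before left it, along the tool's axes as they then stand; what a row does not reach is not made up. A row lasts 1/8 s, in which the tool goes at most 62.5 mm and 10.7 degrees, less where a joint would pass 70% of its speed; a pose out of reach is approached as far as the arm can. A call with a gripper value outside its range is refused whole. The fingers move at their own pace and stop on an object; the grip force is fixed at half the most. Time passes only in rows, so rows that do not move let the fingers close. It gives the time, the measured TCP pose, the force, the opening and the grip force at its end, in the units of the state.
- read_state(): the state, without advancing time (a new reading comes with each control period).
- capture(name): name is "scene" or "top" or "wrist"; returns a dict with "color" (480x640x3 uint8, red, green, blue), "camera_matrix" (3x3 intrinsics, pixels), "distortion" ([k1, k2, p1, p2, k3] as OpenCV has them; the pictures are not rectified), "R" (3x3) and "t" (3): a world point X has camera coordinates R X + t. Camera axes: x right, y down, z forward; pixel columns grow to the right and rows downward; lengths in m; the calibration is good to about 2 mm. A picture is of the moment at which its call begins. There is no depth.
- hand_in(): hands the job in; it is judged then, once.
Trained networks look in the newest picture that a camera, given by its name, has taken for a name from the list of things; names that differ only in an ending like _2 or _b are one class to them, and where a whole thing is asked for, a point or a joint stands for the part that bears it (a point fixed in the world has none). Each returns a list of dicts, best first, with "conf" (0 to 1); they miss things now and then, are a little off and sometimes report something else, mostly with a low value. They report only what shows in the picture. A call takes as long as a camera call. They do not tell look-alikes from the thing itself.
- find_in(camera, target): "at" ([x, y, z] in m, in world coordinates, good to about 4 mm: the middle of the surface that is visible of it).
- trace(camera, target): "pixels" (480x640 bool, what is visible of it).
- place_of(camera, target): "at" ([x, y, z] in m, in world coordinates, good to about 4 mm: a listed point, or the origin of a listed thing).
The state is a dict: "time_s": time; "joint_positions": joint angles; "qvel": joint speeds; "tau": joint torques, N m; "position": TCP position; "tcp_rot": TCP orientation; "force": force on the tool from outside, world axes, zero at the start; "moment": the same for the moment, N m; "opening": opening from 0.0 (shut) to 1.0 (fully open); "grasp_force": force on a finger pad.
Only numpy, scipy, OpenCV 4.12 (cv2) and the standard library are available. Lean on these libraries where they do the work, as an engineer would, in place of code of your own. Each camera call takes 0.05 s, during which the arm holds its last target. There are 200 camera calls.

### The job

Take the dust cap off the pump on the test stand and stand it gently, rim down, in the shallow empty tray; then turn the slim ring until its tab is right over the pointer of the ring below. Next screw the knurled knob on top clockwise all the way down, and last swing the stand's valve lever fully over, away from the robot. Throughout, keep the fingers off the fixed rings just above and below the slim ring, leave the other loose things on the bench where they are, and at the end let go of everything.

Things in the scene. Friction and masses are not known exactly. Their poses are not given: they have to be found in the camera images.
- stand: Fixed test stand: dark steel plate 170 (x) x 290 (y) x 12 mm. Origin under its centre, x away from the robot. At y = +70 mm an upright red tapered pump housing, 112 mm diameter at the foot, 112 mm high; on its axis, upwards: lower fixed ring, slim turning ring, upper fixed ring, knurled knob, loose dust cap over the knob. At y = -85 mm a valve block with a lever.
- cap: Loose grey plastic dust cap, an upside-down cup 54 mm diameter and 44 mm high, wall 3.5 mm, with a solid grip post 24 mm diameter and 20 mm high on top (64 mm in all), 60 g. Origin at the centre of its open rim (underside), z up. At the start it stands over the knob with its rim on the upper fixed ring, 152 mm above the bench; lift it straight up by at least 40 mm to clear the knob.
- cap_grip (a point): Middle of the cap's grip post, on its axis, 54 mm above the rim.
- tray: Fixed shallow blue tray, 150 x 150 x 30 mm, walls and floor 4 mm. Origin under its centre. It is empty; it may be left or right of the stand, changing places with a cardboard pad that carries two tall housings (190 mm high).
- lower_collar: Lower fixed ring, bare aluminium, 66 mm diameter, 14 mm high; origin at the centre of its underside, 112 mm above the bench. A pointer 6 mm wide sticks out 14 mm from its rim along its own x axis. It does not turn. Fingers must not press on it (limit 2 N).
- pointer_tip (a point): Outer end of the pointer on the lower fixed ring, 46 mm from the pump axis, 126 mm above the bench.
- ring_center (a point): Centre of the slim turning ring: black ribbed plastic, 66 mm diameter, 16 mm high (from 127 to 143 mm above the bench), 1 mm clear of the fixed rings below and above. Turns about the vertical pump axis with even friction of about 0.15 N m, stays where it is left, and has stops well outside the needed range.
- ring_tab (a point): Outer top end of the tab on the slim ring: a bar 8 mm wide and 12 mm high sticking out 14 mm from its rim; this point is 46 mm from the pump axis. At the start it stands 0.6 to 2.2 rad anticlockwise (seen from above) of the pointer, so the ring is to be turned clockwise until the tab is right above the pointer.
- upper_collar: Upper fixed ring, bare aluminium, 54 mm diameter, 8 mm high (from 144 to 152 mm above the bench), narrower than the slim ring by 6 mm all round; origin at the centre of its underside. Fingers must not press on it (limit 2 N).
- knob_center (a point): Centre of the knurled steel knob on top of the pump: a round upright cylinder 38 mm diameter, 22 mm high, on a 20 mm stud. As it is screwed down it sinks 1.57 mm per rad; all the way down its underside is 1.5 mm above the upper fixed ring (centre 164.5 mm above the bench), when fully up 8.7 mm above it.
- knob (a joint): Turn of the knob in rad, growing clockwise seen from above (screwing down): 0 is fully up, 4.6 is all the way down against its stop. Starts at 0 to 0.5. Friction 0.06 N m; it stays where it is left.
- valve (a joint): Swing of the valve lever in rad: 0 leans towards the robot (the stand's -x) by 0.5 rad from upright, 1.0 leans away (the stand's +x) by 0.5 rad against its stop. Starts at 0. Friction 0.06 N m; it stays where it is left.
- valve_tip (a point): Centre of the black ball, 26 mm diameter, at the lever's upper end, 80 mm from its pivot. The pivot lies 34 mm above the bench at (0, -85 mm) in the stand's frame and turns about the stand's y axis; the rod is 10 mm thick.
- housing_a: Bystander: loose tall red pump housing, 76 mm diameter, 190 mm high, upright on the cardboard pad. Origin under its base.
- housing_b: Bystander: the same, grey, upright on the cardboard pad.
- screwdriver: Bystander: screwdriver lying on the bench.
- tape: Bystander: roll of tape, 90 mm diameter, 25 mm high, lying flat.
- grease: Bystander: upright metal can, 60 mm diameter, 90 mm high.
- wrench: Bystander: wrench lying on the bench.
- nozzle: Bystander: spray nozzle lying on the bench, 160 mm long.
Not all that is in view belongs to the job. Leave any orange, pink or yellow look-alike of the cap alone.

How it is judged:
By the outcome, as a careful person would: the job done as asked, in the order asked, and still so for the second after the job is handed in, with the robot touching nothing.
It also fails if it takes over 72 s, if anything falls off the work surface, if the arm or the gripper's body presses on something with over 40 N, if the wrist force passes 120 N, or if a joint passes its speed limit or range.

## Working session

There is one attempt and no reset: what is moved stays moved. The work goes in short steps, Python scripts to look and compute and a shell command to move; the robot and the scene stay as the last step left them, time stands still between calls to the robot, and variables do not carry over. Pictures are saved under pics/ and viewed, at most 10 in all, crops included, and the job is handed in when it is done.

```bash
mkdir -p pics; ls; cat > h.py <<'E'
from rig import *
import numpy as np, cv2
def ray(c,uv):
    p=cv2.undistortPoints(np.array([[uv]],float),np.array(c["camera_matrix"]),np.array(c["distortion"]))[0,0]
    R=np.array(c["R"]);t=np.array(c["t"]);d=R.T@np.array([p[0],p[1],1]);return -R.T@t,d
def atz(c,uv,z):
    o,d=ray(c,uv);return o+d*(z-o[2])/d[2]
def proj(c,X):
    return cv2.projectPoints(np.array(X,float).reshape(-1,3),cv2.Rodrigues(np.array(c["R"]))[0],np.array(c["t"]),np.array(c["camera_matrix"]),np.array(c["distortion"]))[0].reshape(-1,2)
E
python3 - <<'E'
from h import *
np.set_printoptions(precision=4,suppress=True)
for n in ["scene","top"]:
    c=capture(n); cv2.imwrite(f"pics/{n}0.png",cv2.cvtColor(c["color"],cv2.COLOR_RGB2BGR))
    print(n,-np.array(c["R"]).T@c["t"])
    for t in ["stand","cap","cap_grip","tray","lower_collar","pointer_tip","ring_center","ring_tab","upper_collar","knob_center","valve_tip","housing_a","housing_b","grease"]:
        print(t,[(np.round(d["at"],4).tolist(),round(d["conf"],2)) for d in place_of(n,t)[:3]])
s=read_state();print(s)
E
```

```text
pics
scene [0.9845 0.5334 0.6317]
stand [([0.5783, 0.0384, -0.0012], 0.84)]
cap [([0.7537, 0.0729, 0.0003], 0.95), ([0.396, 0.1862, -0.0006], 0.9), ([0.3988, 0.0804, -0.0015], 0.81)]
cap_grip [([0.396, 0.1868, 0.0559], 0.68), ([0.7541, 0.0721, 0.0532], 0.68), ([0.5851, 0.1057, 0.2068], 0.57)]
tray [([0.4655, 0.3472, -0.0019], 0.76)]
lower_collar [([0.5889, 0.1541, 0.1445], 0.63), ([0.5897, 0.1072, 0.1136], 0.5)]
pointer_tip [([0.6302, 0.091, 0.1267], 0.61)]
ring_center [([0.5852, 0.1097, 0.1379], 0.8), ([0.5302, -0.0407, 0.1045], 0.69), ([0.5882, 0.105, 0.1162], 0.63)]
ring_tab []
upper_collar [([0.6279, 0.0891, 0.1281], 0.52), ([0.5875, 0.1041, 0.1434], 0.49)]
knob_center []
valve_tip [([0.5316, -0.0407, 0.1008], 0.61)]
housing_a [([0.4454, -0.3316, 0.0107], 0.8), ([0.5104, -0.3779, 0.0096], 0.78), ([0.7664, -0.1147, 0.0014], 0.51)]
housing_b [([0.4454, -0.3316, 0.0107], 0.8), ([0.5104, -0.3779, 0.0096], 0.78), ([0.7664, -0.1147, 0.0014], 0.51)]
grease [([0.7688, -0.1168, 0.0024], 0.83)]
top [0.3966 0.0048 1.3659]
stand [([0.5796, 0.0382, 0.0023], 0.78)]
cap [([0.7508, 0.0724, -0.00
[... 459 characters left out ...]
)]
housing_a [([0.5164, -0.3817, 0.0092], 0.66)]
housing_b [([0.5164, -0.3817, 0.0092], 0.66)]
grease [([0.7668, -0.1188, -0.0028], 0.91)]
{'time_s': 1.5, 'joint_positions': array([-74.8589,  30.2228,  82.0892,   0.0013,  67.6902, -10.2276]), 'qvel': array([-0.0217,  0.0007,  0.0095, -0.1344,  0.018 , -0.0633]), 'tau': array([ -0.0015, -44.0012, -17.6979,   0.0634,   0.0506,  -0.    ]), 'position': array([ 0.2678, -0.5647,  0.2445]), 'tcp_rot': array([[ 0.9036,  0.4284,  0.    ],
       [ 0.4284, -0.9036,  0.    ],
       [ 0.    , -0.    , -1.    ]]), 'force': array([ 0.3041, -0.8046,  0.7351]), 'moment': array([-0.0281, -0.0331, -0.0279]), 'grasp_force': 0.0, 'opening': 0.9962455359761829}
```

```bash
sleep 1; ls pics
```

```text
scene0.png
top0.png
```

View pics/scene0.png

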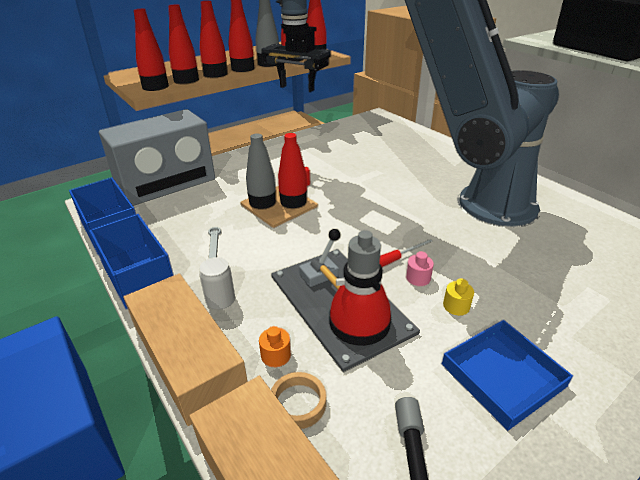

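View pics/top0.png

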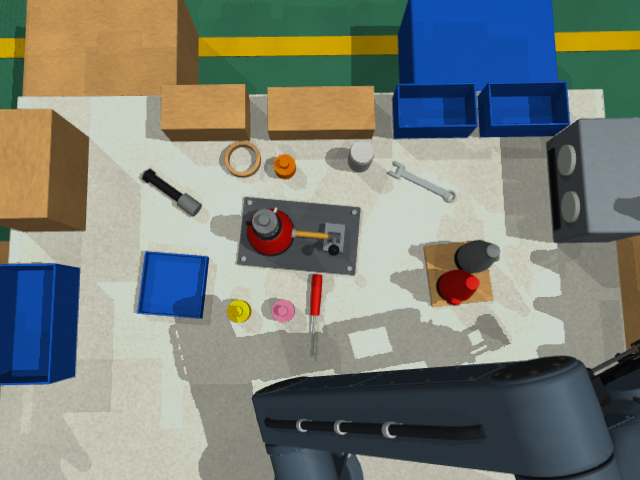

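```bash
python3 - <<'E'
import sys
from h import *
np.set_printoptions(precision=1,suppress=True)
for n in ["scene","top"]:
    c=capture(n)
    print(proj(c,[[.586,.108,.206],[.586,.108,.152],[.630,.091,.126],[.592,.153,.143],[.754,.072,.054],[.397,.186,.054],[.397,.078,.054]]))
    if n=="scene":
        x,y=proj(c,[[.586,.108,.15]])[0].astype(int)
        cv2.imwrite("pics/crop1.png",cv2.resize(cv2.cvtColor(c["color"][max(0,y-80):y+80,max(0,x-100):x+100],cv2.COLOR_RGB2BGR),None,fx=3.5,fy=3.5,interpolation=cv2.INTER_CUBIC)); print(x-100,y-80)
E
```

```text
[[364.  238.9]
 [362.4 264.6]
 [335.5 281.2]
 [377.3 284.3]
 [270.6 336. ]
 [460.6 286.7]
 [419.5 258.6]]
262 185
[[262.9 220.2]
 [265.1 224.1]
 [273.5 206.5]
 [245.2 222.3]
 [283.  161.7]
 [235.7 310.9]
 [281.9 310. ]]
```

View pics/crop1.png

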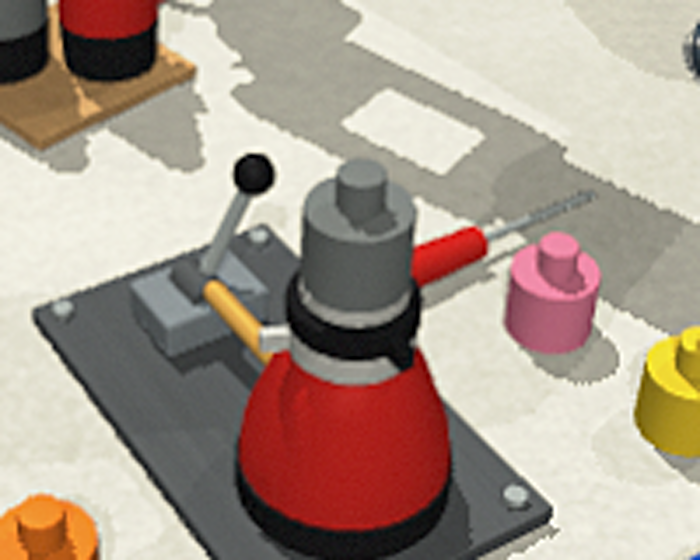

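The cap to move is the grey one at scene (364,245), top (263,220). It sits on the pump and is the only grey one. The orange (271,340), yellow (460,290) and pink (420,262) ones stand on the bench and are look-alikes. In the crop, the tab is at scene ~(377,287) and the pointer at ~(337,281). The tray is empty, at (508,370). Heights and geometry agree: the pump axis is about (.586,.108), the tab about 82° and the pointer about -21°.

```bash
python3 -m jog '0 0 -12 0 0 -0.161 87;0 0 -12 0 0 -0.161 87;0 0 -12 0 0 -0.161 87;0 0 -12 0 0 -0.161 87;0 0 -12 0 0 -0.161 87;0 0 -12 0 0 -0.161 87;0 0 -12 0 0 -0.161 87'; python3 -m jog '56 26 0 0 0 0 87;56 26 0 0 0 0 87;56 26 0 0 0 0 87;56 26 0 0 0 0 87;56 26 0 0 0 0 87;56 26 0 0 0 0 87;56 26 0 0 0 0 87;56 26 0 0 0 0 87;56 26 0 0 0 0 87;56 26 0 0 0 0 87;56 26 0 0 0 0 87;0 0 0 0 0 0 87'
python3 - <<'E'
from h import *
np.set_printoptions(precision=4,suppress=True)
s=read_state();print(s["position"],s["tcp_rot"],s["joint_positions"])
c=capture("wrist");cv2.imwrite("pics/w1.png",cv2.cvtColor(c["color"],cv2.COLOR_RGB2BGR))
for t in ["cap","cap_grip","ring_center","ring_tab","pointer_tip"]:
    print(t,[(np.round(d["at"],4).tolist(),round(d["conf"],2)) for d in place_of("wrist",t)[:3]])
print(proj(c,[.5857,.108,.216]))
E
```

```text
time_s: 2.48
position: [0.2678, -0.5646, 0.3289]
tcp_rot: [[-0.004, 1.0, -0.0], [1.0, 0.004, 0.0], [0.0, -0.0, -1.0]]
force: [0.5, -0.6, 0.8]
opening: 0.999
grasp_force: 0.0
time_s: 3.98
position: [0.5555, 0.0549, 0.3285]
tcp_rot: [[-0.005, 1.0, 0.001], [1.0, 0.005, 0.001], [0.001, 0.001, -1.0]]
force: [-0.6, -0.3, 0.9]
opening: 0.997
grasp_force: 0.0
[0.5555 0.0549 0.3285] [[-0.0054  1.      0.001 ]
 [ 1.      0.0054  0.0009]
 [ 0.0009  0.001  -1.    ]] [-5.8525 19.8945 85.6981  0.0605 74.357  -6.1782]
cap [([0.754, 0.07, 0.0019], 0.84), ([0.3943, 0.1871, 0.0014], 0.75), ([0.5901, 0.1073, 0.1473], 0.63)]
cap_grip [([0.3977, 0.1826, 0.054], 0.97), ([0.3948, 0.0759, 0.0533], 0.93), ([0.5824, 0.1069, 0.2016], 0.77)]
ring_center []
ring_tab [([0.5941, 0.1516, 0.1388], 0.64)]
pointer_tip [([0.6242, 0.0886, 0.1238], 0.47)]
[[368.3632 174.3056]]
```

View pics/w1.png

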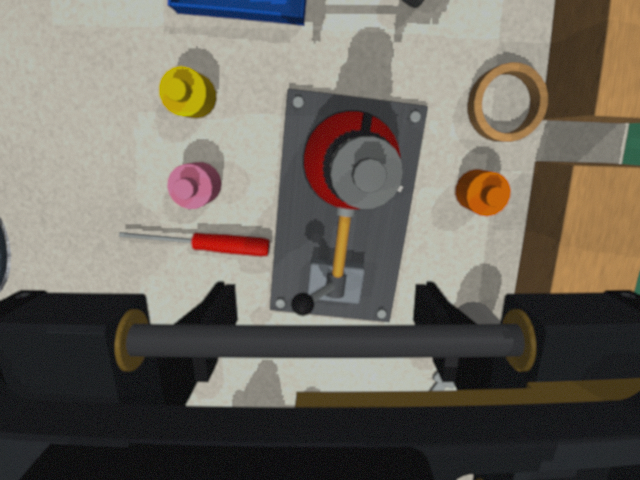

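The wrist view shows the grey cap post at (370,174), against a prediction of (368,174). The tab is at (367,118), and a small light pointer end is at (402,188). I'll check the pointer and tab angles with an enlarged crop.

```bash
python3 - <<'E'
from h import *
np.set_printoptions(precision=4,suppress=True)
c=capture("wrist")
I=cv2.cvtColor(c["color"],cv2.COLOR_RGB2BGR)
cv2.imwrite("pics/w1c.png",cv2.resize(I[100:240,290:440],None,fx=4,fy=4,interpolation=cv2.INTER_CUBIC))
ax=np.array([.5857,.108])
print(atz(c,(370,174),.216),atz(c,(402,188),.126),atz(c,(367,114),.143))
for a in (-25,-21,-15): print(a,proj(c,[ax[0]+.046*np.cos(np.radians(a)),ax[1]+.046*np.sin(np.radians(a)),.126]))
E
python3 -m jog '53 31 0 0 0 0 87;0 0 40 0 0 0 87;0 0 30 0 0 0 87;0 0 15 0 0 0 60;0 0 0 0 0 0 60'
```

```text
[0.5857 0.1024 0.216 ] [0.6274 0.081  0.126 ] [0.5907 0.1465 0.143 ]
-25 [[402.44   179.9496]]
-21 [[403.9324 176.7806]]
-15 [[405.7705 171.8444]]
time_s: 4.95
position: [0.5851, 0.1032, 0.2429]
tcp_rot: [[0.002, 1.0, -0.002], [1.0, -0.002, 0.0], [0.0, -0.002, -1.0]]
force: [0.2, -0.7, -0.3]
opening: 0.853
grasp_force: 0.0
```

View pics/w1c.png

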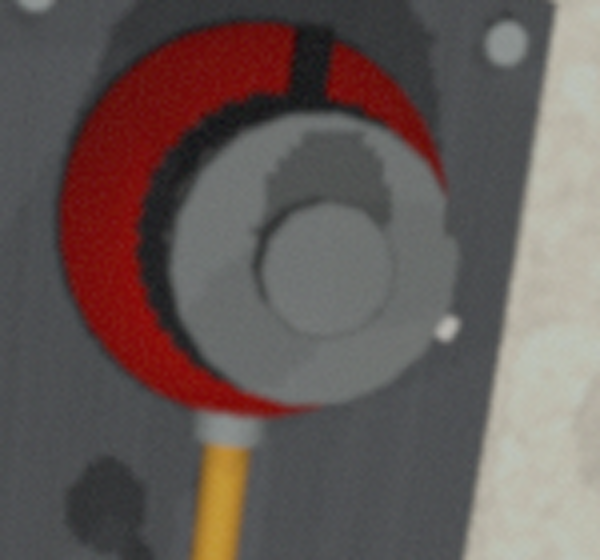

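The crop confirms it: grey post at (372,167), pointer end at (402,182), tab end at (368,107). The previous picture was taken while the arm was still settling. Next I'll centre and descend.

```bash
python3 -m jog '0 0 0 0 0 0 60;0 0 0 0 0 0 60'
python3 - <<'E'
from h import *
np.set_printoptions(precision=4,suppress=True)
s=read_state();print(s["position"])
c=capture("wrist");cv2.imwrite("pics/w2.png",cv2.cvtColor(c["color"],cv2.COLOR_RGB2BGR))
print(proj(c,[.5857,.108,.216]))
E
```

```text
time_s: 5.2
position: [0.5863, 0.1038, 0.245]
tcp_rot: [[0.001, 1.0, 0.003], [1.0, -0.001, 0.0], [0.0, 0.003, -1.0]]
force: [0.3, 0.3, -0.5]
opening: 0.709
grasp_force: 0.0
[0.5863 0.1038 0.245 ]
[[322.5156 287.787 ]]
```

```bash
python3 -m jog '4 -0.5 8 0 0 0 60;0 0 8 0 0 0 60;0 0 7 0 0 0 60;0 0 0 0 0 0 60;0 0 0 0 0 0 15;0 0 0 0 0 0 15;0 0 0 0 0 0 15;0 0 0 0 0 0 15;0 0 0 0 0 0 15;0 0 0 0 0 0 15'
```

```text
time_s: 6.5
position: [0.5851, 0.108, 0.2206]
tcp_rot: [[0.001, 1.0, 0.0], [1.0, -0.001, -0.0], [-0.0, 0.0, -1.0]]
force: [-0.9, 0.1, -0.4]
opening: 0.263
grasp_force: 30.0
```

```bash
python3 -m jog '0 0 -10 0 0 0 15;0 0 -25 0 0 0 15;0 0 -30 0 0 0 15;20 -10 0 0 0 0 15;40 -21 0 0 0 0 15;45 -23 0 0 0 0 15;45 -23 0 0 0 0 15;45 -23 0 0 0 0 15;30 -15 0 0 0 0 15;13 -7 0 0 0 0 15;0 0 0 0 0 0 15;0 0 0 0 0 0 15'
python3 - <<'E'
from h import *
np.set_printoptions(precision=4,suppress=True)
s=read_state();print(s["position"],s["opening"],s["grasp_force"])
for n in("scene","wrist"):
    c=capture(n)
    for t in ["tray","cap"]:
        print(t,[(np.round(d["at"],4).tolist(),round(d["conf"],2)) for d in place_of(n,t)[:3]])
E
```

```text
time_s: 8.0
position: [0.4636, 0.3452, 0.2853]
tcp_rot: [[0.002, 1.0, -0.0], [1.0, -0.002, -0.001], [-0.001, -0.0, -1.0]]
force: [-0.2, 0.4, -0.7]
opening: 0.267
grasp_force: 30.0
[0.4636 0.3452 0.2853] 0.2665755061079491 29.964938163757324
tray [([0.4653, 0.3454, -0.0024], 0.72)]
cap [([0.3995, 0.1856, -0.0001], 0.91), ([0.7515, 0.072, -0.0019], 0.82), ([0.3957, 0.0792, 0.0017], 0.61)]
tray [([0.4609, 0.3413, -0.0005], 0.71)]
cap [([0.4681, 0.3434, 0.2118], 0.83), ([0.3916, 0.0782, -0.0002], 0.64)]
```

```bash
python3 -m jog '0 0 20 0 0 0 15;0 0 40 0 0 0 15;0 0 45 0 0 0 15;0 0 45 0 0 0 15;0 0 30 0 0 0 15;0 0 15 0 0 0 15;0 0 8 0 0 0 15;0 0 3 0 0 0 15;0 0 0 0 0 0 15;0 0 2 0 0 0 15;0 0 1 0 0 0 15;0 0 1 0 0 0 15'; python3 -m jog '0 0 1 0 0 0 15;0 0 0.7 0 0 0 15;0 0 0.5 0 0 0 15;0 0 0 0 0 0 15'
```

```text
time_s: 9.8
position: [0.4633, 0.3462, 0.0757]
tcp_rot: [[0.001, 1.0, 0.0], [1.0, -0.001, 0.0], [0.0, 0.0, -1.0]]
force: [0.5, 0.2, -1.3]
opening: 0.261
grasp_force: 30.0
time_s: 10.3
position: [0.4632, 0.3461, 0.0733]
tcp_rot: [[0.001, 1.0, -0.0], [1.0, -0.001, -0.0], [-0.0, -0.0, -1.0]]
force: [-0.8, -0.2, -1.5]
opening: 0.269
grasp_force: 30.0
```

```bash
python3 -m jog '0 0 0.5 0 0 0 15;0 0 0.5 0 0 0 15;0 0 0 0 0 0 15'
```

```text
time_s: 10.68
position: [0.4634, 0.3462, 0.0726]
tcp_rot: [[0.001, 1.0, 0.0], [1.0, -0.001, 0.0], [0.0, 0.0, -1.0]]
force: [-0.9, -0.8, 1.2]
opening: 0.264
grasp_force: 30.0
```

```bash
python3 -m jog '0 0 0 0 0 0 60;0 0 0 0 0 0 60;0 0 0 0 0 0 60;0 0 0 0 0 0 60;0 0 -10 0 0 0 60;0 0 -40 0 0 0 60;0 0 -50 0 0 0 60;0 0 -55 0 0 0 87;-20 8 -50 0 0 0 87;-45 18 -32 0 0 0 87;-50 20 -10 0 0 0 87;-50 20 0 0 0 0 87'; python3 -m jog '-50 20 0 0 0 0 87;-50 20 0 0 0 0 87;-40 12 0 0 0 0 87;-11 4 0 0 0 0 87;0 0 0 0 0 0 87;0 0 0 0 0 0 87;0 0 0 0 0 0 87'
python3 - <<'E'
from h import *
np.set_printoptions(precision=4,suppress=True)
s=read_state();print(s["position"])
c=capture("scene")
for t in ["cap","ring_tab","pointer_tip","knob_center"]:
    print(t,[(np.round(d["at"],4).tolist(),round(d["conf"],2)) for d in place_of("scene",t)[:4]])
I=cv2.cvtColor(c["color"],cv2.COLOR_RGB2BGR)
A=cv2.resize(I[310:430,430:590],None,fx=2.5,fy=2.5,interpolation=cv2.INTER_CUBIC)
c=capture("wrist");I=cv2.cvtColor(c["color"],cv2.COLOR_RGB2BGR)
for t in ["ring_center","ring_tab","pointer_tip","knob_center","upper_collar","lower_collar"]:
    print(t,[(np.round(d["at"],4).tolist(),round(d["conf"],2)) for d in place_of("wrist",t)[:4]])
x,y=proj(c,[.5857,.108,.143])[0].astype(int);print(x,y)
x0,y0=max(0,x-75),max(0,y-75);B=cv2.resize(I[y0:y0+150,x0:x0+100+50],(400,400),interpolation=cv2.INTER_CUBIC);print(x0,y0)
B=cv2.copyMakeBorder(B,0,0,0,0,0);A=cv2.copyMakeBorder(A,0,100,0,0,0)
cv2.imwrite("pics/p3.png",np.hstack([A,B]))
for p in [(.5857,.108,.152),(.5857,.108,.18)]: print(proj(c,p))
for a in range(-35,-9,5): print(a,proj(c,[.5857+.046*np.cos(np.radians(a)),.108+.046*np.sin(np.radians(a)),.126]))
for a in range(70,96,5): print(a,proj(c,[.5857+.046*np.cos(np.radians(a)),.108+.046*np.sin(np.radians(a)),.143]))
E
```

```text
time_s: 12.18
position: [0.5299, 0.1798, 0.3218]
tcp_rot: [[0.0, 1.0, 0.004], [1.0, -0.0, 0.001], [0.001, 0.004, -1.0]]
force: [-0.6, 0.3, -0.6]
opening: 0.99
grasp_force: 0.0
time_s: 13.05
position: [0.5844, 0.0315, 0.3195]
tcp_rot: [[-0.001, 1.0, -0.0], [1.0, 0.001, 0.0], [0.0, -0.0, -1.0]]
force: [-0.5, 0.1, 0.1]
opening: 1.001
grasp_force: 0.0
[0.5844 0.0315 0.3195]
cap [([0.3946, 0.1876, -0.0013], 0.76), ([0.7506, 0.0713, -0.0029], 0.75), ([0.4696, 0.3419, 0.0023], 0.69), ([0.3962, 0.0803, -0.0003], 0.66)]
ring_tab [([0.5914, 0.1579, 0.1432], 0.92)]
pointer_tip [([0.6289, 0.0897, 0.1259], 0.56)]
knob_center [([0.5857, 0.1069, 0.1706], 0.93), ([0.4673, 0.3454, 0.0028], 0.74), ([0.7001, 0.3576, 0.0014], 0.56)]
ring_center [([0.7671, -0.1148, -0.0021], 0.32)]
ring_tab [([0.5909, 0.1533, 0.1377], 0.9)]
pointer_tip [([0.7675, -0.1175, 0.0002], 0.68), ([0.6257, 0.0883, 0.1223], 0.4)]
knob_center []
upper_collar []
lower_collar [([0.6257, 0.0873, 0.1245], 0.35)]
325 137
250 62
[[325.3994 137.5616]]
[[325.4374 137.4058]]
-35 [[367.0214 167.866 ]]
-30 [[369.5139 164.0716]]
-25 [[371.6882 160.0606]]
-20 [[373.5258 155.8605]]
-15 [[375.0106 151.5007]]
-10 [[376.1284 147.0121]]
70 [[344.7142  82.9222]]
75 [[340.0211  81.3402]]
80 [[335.2047  80.2006]]
85 [[330.3052  79.5142]]
90 [[325.3642  79.2871]]
95 [[320.4233  79.5216]]
```

View pics/p3.png

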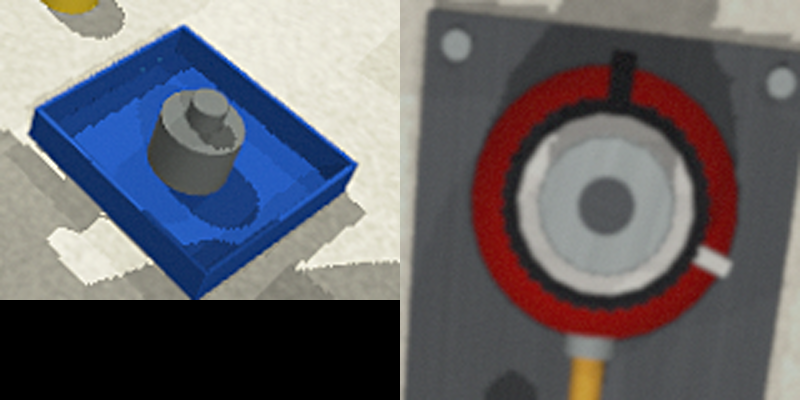

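The cap stands upright in the tray (left half of the picture). In the right half the wrist camera is nearly above the pump: tab at +83°, pointer at about -26°, so the turn is about 109° clockwise. Next I'll descend over the ring.

```bash
python3 -m jog '40 1 20 0 0 0 87;36 0.5 40 0 0 0 87;0 0 40 0 0 0 87;0 0 30 0 0 0 87;0 0 15 0 0 0 87;0 0 0 0 0 0 87;0 0 0 0 0 0 87;0 0 0 0 0 0 87'; python3 -c "
from rig import *
import time
s=read_state();print(s['position'],s['joint_positions'])"
```

```text
time_s: 14.65
position: [0.5874, 0.1059, 0.1758]
tcp_rot: [[0.001, 1.0, 0.003], [1.0, -0.001, -0.0], [-0.0, 0.003, -1.0]]
force: [-0.0, 0.0, -0.3]
opening: 1.0
grasp_force: 0.0
[0.58742339 0.10588446 0.17580979] [-4.99951105e-01  3.28623153e+01  9.00964966e+01  1.47090429e-03
  5.68735634e+01 -4.32092374e-01]
```

```bash
python3 -m jog '1.5 -1 8 0 0 0 87;0 0 8 0 0 0 87;0 0 6.5 0 0 0 87;0 0 0 0 0 0 87;0 0 0 0 0 0 87'; python3 -m jog '0 0 0 0 0 0 55;0 0 0 0 0 0 55;0 0 0 0 0 0 55;0 0 0 0 0 0 55;0 0 0 0 0 0 55'
```

```text
time_s: 15.28
position: [0.5856, 0.1075, 0.1518]
tcp_rot: [[0.001, 1.0, -0.0], [1.0, -0.001, -0.0], [-0.0, -0.0, -1.0]]
force: [-1.1, -0.3, 0.3]
opening: 1.0
grasp_force: 0.0
time_s: 15.9
position: [0.5863, 0.1075, 0.1521]
tcp_rot: [[0.001, 1.0, 0.002], [1.0, -0.001, 0.0], [0.0, 0.002, -1.0]]
force: [2.5, 0.7, -0.4]
opening: 0.752
grasp_force: 30.0
```

```bash
python3 -m jog '0 0 0 0 0 0.08 55;0 0 0 0 0 0.17 55;0 0 0 0 0 0.17 55;0 0 0 0 0 0.17 55;0 0 0 0 0 0.17 55;0 0 0 0 0 0.17 55'; python3 -m jog '0 0 0 0 0 0.17 55;0 0 0 0 0 0.17 55;0 0 0 0 0 0.17 55;0 0 0 0 0 0.17 55;0 0 0 0 0 0.17 55;0 0 0 0 0 0.12 55;0 0 0 0 0 0 55;0 0 0 0 0 0 55'
```

```text
time_s: 16.65
position: [0.5863, 0.1075, 0.1521]
tcp_rot: [[0.805, 0.593, 0.002], [0.593, -0.805, -0.0], [0.001, 0.001, -1.0]]
force: [2.9, -0.1, -1.1]
opening: 0.751
grasp_force: 30.0
time_s: 17.65
position: [0.5862, 0.1075, 0.1521]
tcp_rot: [[0.946, -0.323, 0.002], [-0.323, -0.946, 0.0], [0.002, -0.001, -1.0]]
force: [2.8, 0.3, -0.2]
opening: 0.753
grasp_force: 30.0
```

```bash
python3 -m jog '0 0 0 0 0 0 87;0 0 0 0 0 0 87;0 0 0 0 0 0 87;0 0 -15 0 0 0 87;0 0 -30 0 0 0 87;-10 0 -40 0 0 0 87;-30 0 -40 0 0 0 87;-30 0 -35 0 0 0 87;-6 0 -8 0 0 0 87;0 0 0 0 0 0 87;0 0 0 0 0 0 87;0 0 0 0 0 0 87'
python3 - <<'E'
from h import *
np.set_printoptions(precision=4,suppress=True)
c=capture("wrist");I=cv2.cvtColor(c["color"],cv2.COLOR_RGB2BGR)
for t in ["ring_tab","pointer_tip","ring_center"]:
    print(t,[(np.round(d["at"],4).tolist(),round(d["conf"],2)) for d in place_of("wrist",t)[:4]])
x,y=proj(c,[.586,.1075,.143])[0].astype(int)
x0,y0=x-60,y-60;print(x0,y0)
B=cv2.resize(I[y0:y0+120,x0:x0+120],(600,600),interpolation=cv2.INTER_CUBIC)
cv2.imwrite("pics/p4.png",B)
for a in range(-35,-9,5): 
    d=np.array([np.cos(np.radians(a)),np.sin(np.radians(a))])*.046
    print(a,(proj(c,[[.586+d[0],.1075+d[1],.126],[.586+d[0],.1075+d[1],.143]])-[x0,y0])*5)
print((proj(c,[[.586,.1075,.152]])-[x0,y0])*5)
E
```

```text
time_s: 19.15
position: [0.5138, 0.1317, 0.3184]
tcp_rot: [[0.946, -0.325, -0.003], [-0.325, -0.946, -0.0], [-0.002, 0.001, -1.0]]
force: [-0.1, -1.4, -0.4]
opening: 1.004
grasp_force: 0.0
ring_tab [([0.6261, 0.0867, 0.1383], 0.67)]
pointer_tip []
ring_center []
263 80
-35 [[376.9586  35.022 ]
 [380.9162  20.717 ]]
-30 [[354.1894  29.178 ]
 [356.8804  14.5363]]
-25 [[330.9886  25.4706]
 [332.3864  10.6148]]
-20 [[307.5511  23.9339]
 [307.6413   8.9893]]
-15 [[284.0745  24.5822]
 [282.8546   9.6749]]
-10 [[260.7567  27.4098]
 [258.2365  12.6655]]
[[302.7732 301.1582]]
```

View pics/p4.png

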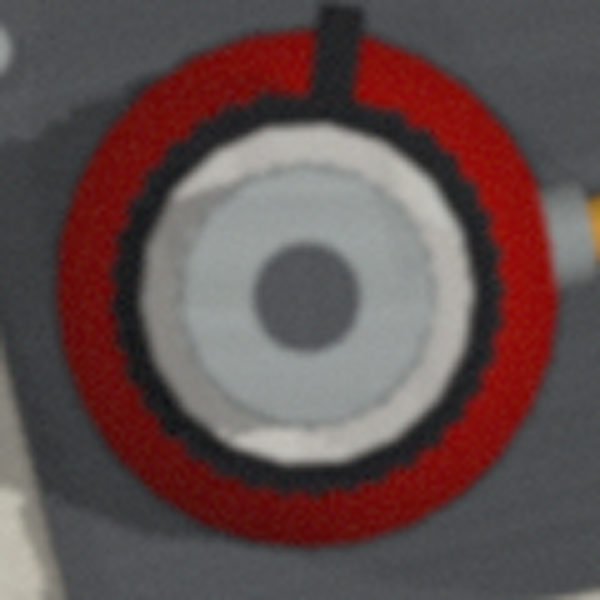

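The tab covers the pointer completely; the pointer can't be seen under the tab at (340,50), so the ring is aligned. For the knob, I'll wind the wrist back to get one long turn.

```bash
python3 -m jog '40 0 0 0 0 0 70;36 0 0 0 0 0 70;0 0 0 0 0 -0.17 70;0 0 0 0 0 -0.17 70;0 0 0 0 0 -0.17 70;0 0 0 0 0 -0.17 70;0 0 0 0 0 -0.17 70;0 0 0 0 0 -0.17 70;0 0 0 0 0 -0.17 70;0 0 0 0 0 -0.17 70;0 0 0 0 0 -0.17 70;0 0 0 0 0 -0.17 70'; python3 -m jog '0 0 0 0 0 -0.17 70;0 0 0 0 0 -0.17 70;0 0 0 0 0 -0.17 70;0 0 0 0 0 -0.17 70;0 0 0 0 0 -0.17 70;0 0 0 0 0 -0.17 70;0 0 0 0 0 -0.17 70;0 0 0 0 0 -0.17 70;0 0 0 0 0 -0.17 70;0 0 0 0 0 -0.17 70;0 0 0 0 0 -0.17 70;0 0 0 0 0 -0.17 70';python3 -m jog '0 0 30 0 0 -0.17 70;0 0 40 0 0 -0.17 70;0 0 25 0 0 -0.17 70;0 0 15 0 0 -0.17 70;0 0 0 0 0 0 70;0 0 0 0 0 0 70;0 0 0 0 0 0 70'
python3 -c "
from rig import *
s=read_state();print(s['position'],s['joint_positions'])"
```

```text
time_s: 20.85
position: [0.5855, 0.1074, 0.3195]
tcp_rot: [[0.194, 0.981, -0.001], [0.981, -0.194, 0.0], [-0.0, -0.001, -1.0]]
force: [-0.6, -0.2, 0.1]
opening: 0.807
grasp_force: 0.0
time_s: 22.35
position: [0.5855, 0.1074, 0.3195]
tcp_rot: [[-0.963, -0.27, -0.001], [-0.27, 0.963, -0.0], [0.001, 0.0, -1.0]]
force: [0.2, 0.5, 0.1]
opening: 0.809
grasp_force: 0.0
time_s: 23.22
position: [0.5862, 0.1075, 0.2109]
tcp_rot: [[-0.584, -0.812, 0.002], [-0.812, 0.584, -0.0], [-0.001, -0.002, -1.0]]
force: [0.5, 0.7, 0.9]
opening: 0.801
grasp_force: 0.0
[0.58615043 0.1074911  0.2108521 ] [-3.43450248e-01  3.02186306e+01  8.84412921e+01  6.29830919e-04
  6.12251784e+01 -1.44596428e+02]
```

```bash
python3 -m jog '0 0 10 0 0 0 70;0 0 8 0 0 0 70;0 0 5 0 0 0 70;0 0 0 0 0 0 70;0 0 0 0 0 0 30;0 0 0 0 0 0 30;0 0 0 0 0 0 30;0 0 0 0 0 0 30;0 0 0 0 0 0 30;0 0 0 0 0 0 30'; python3 -m jog '0 0 0.15 0 0 0.1 30;0 0 0.25 0 0 0.16 30;0 0 0.25 0 0 0.16 30;0 0 0.25 0 0 0.16 30;0 0 0.25 0 0 0.16 30;0 0 0.25 0 0 0.16 30'
python3 -c "
from rig import *
s=read_state();print(s['moment'],s['force'])"
```

```text
time_s: 24.48
position: [0.586, 0.1072, 0.1871]
tcp_rot: [[-0.583, -0.812, 0.001], [-0.812, 0.583, -0.0], [-0.0, -0.001, -1.0]]
force: [1.1, -1.3, -0.2]
opening: 0.429
grasp_force: 30.0
time_s: 25.22
position: [0.5858, 0.1075, 0.1856]
tcp_rot: [[-0.999, -0.043, 0.001], [-0.043, 0.999, 0.0], [-0.001, 0.0, -1.0]]
force: [1.2, -1.7, -0.6]
opening: 0.427
grasp_force: 30.0
[ 0.07943913 -0.24996698  0.03184402] [ 1.16882485 -1.67980581 -0.61341293]
```

```bash
python3 -m jog '0 0 0.25 0 0 0.16 30;0 0 0.25 0 0 0.16 30;0 0 0.25 0 0 0.16 30;0 0 0.25 0 0 0.16 30;0 0 0.25 0 0 0.16 30;0 0 0.25 0 0 0.16 30;0 0 0.25 0 0 0.16 30;0 0 0.25 0 0 0.16 30;0 0 0.25 0 0 0.16 30;0 0 0.25 0 0 0.16 30;0 0 0.25 0 0 0.16 30;0 0 0.25 0 0 0.16 30';  python3 -m jog '0 0 0.25 0 0 0.16 30;0 0 0.25 0 0 0.16 30;0 0 0.25 0 0 0.16 30;0 0 0.25 0 0 0.16 30;0 0 0.25 0 0 0.16 30;0 0 0.25 0 0 0.16 30;0 0 0.25 0 0 0.16 30'
python3 -c "
from rig import *
s=read_state();print(s['moment'],s['force'],s['tau'],s['joint_positions'])"
```

```text
time_s: 26.72
position: [0.5864, 0.1079, 0.1827]
tcp_rot: [[0.301, 0.953, 0.002], [0.954, -0.301, 0.001], [0.001, 0.002, -1.0]]
force: [2.0, 0.3, -0.1]
opening: 0.427
grasp_force: 30.0
time_s: 27.6
position: [0.5867, 0.1075, 0.1809]
tcp_rot: [[0.99, 0.144, 0.003], [0.144, -0.99, 0.0], [0.003, 0.0, -1.0]]
force: [2.0, -0.7, -0.8]
opening: 0.428
grasp_force: 30.0
[-0.09346613 -0.39153931  0.05164944] [ 2.03552657 -0.68487622 -0.7673125 ] [  0.39516734 -43.3199966  -13.82027328   0.20750741   0.64876361
  -0.76988149] [-3.39457919e-01  3.24410220e+01  8.99189259e+01  3.74112257e-03
  5.74758107e+01  8.13601585e+01]
```

```bash
R='import rig;s=rig.read_state();print(s["moment"],s["force"],s["tau"][5],s["joint_positions"][5])'; python3 -m jog '0 0 0.25 0 0 0.16 30;0 0 0.25 0 0 0.16 30';python3 -c "$R"; python3 -m jog '0 0 0.25 0 0 0.16 30;0 0 0.25 0 0 0.16 30';python3 -c "$R"; python3 -m jog '0 0 0 0 0 0.12 30;0 0 0 0 0 0 30';python3 -c "$R"
```

```text
time_s: 27.85
position: [0.5867, 0.1074, 0.1804]
tcp_rot: [[0.985, -0.174, 0.003], [-0.174, -0.985, -0.0], [0.003, -0.0, -1.0]]
force: [3.4, -0.3, -0.1]
opening: 0.431
grasp_force: 30.0
[-0.13900429 -0.35497687  0.05328517] [ 3.42034114 -0.28452143 -0.09040709] -0.7701858691871166 99.69547510585149
time_s: 28.1
position: [0.5848, 0.1083, 0.18]
tcp_rot: [[0.881, -0.473, -0.002], [-0.473, -0.881, 0.001], [-0.002, -0.0, -1.0]]
force: [-3.4, 3.7, 4.9]
opening: 0.428
grasp_force: 30.0
[0.67737328 0.27421121 0.96414764] [-3.39903859  3.6863388   4.91516552] 0.05843172431923449 117.8852993877998
time_s: 28.35
position: [0.5852, 0.1082, 0.1801]
tcp_rot: [[0.821, -0.571, -0.0], [-0.571, -0.821, 0.001], [-0.001, -0.0, -1.0]]
force: [-0.8, 1.8, 3.1]
opening: 0.427
grasp_force: 30.0
[0.38999062 0.15267435 0.43075188] [-0.82872201  1.77605831  3.0850321 ] 0.625390000641346 124.48255548992643
```

The knob hit its stop: the moment jumped to about 1 N m and the pads slipped. I'll release it and go to the lever.

```bash
python3 -m jog '0 0 0 0 0 0 70;0 0 0 0 0 0 70;0 0 0 0 0 0 70;0 0 0 0 0 0 70;0 0 -20 0 0 0 70;0 0 -40 0 0 0 70;0 0 0 0 0 -0.17 70;0 0 0 0 0 -0.17 70;0 0 0 0 0 -0.17 70;0 0 0 0 0 0 70;0 0 0 0 0 0 70'; python3 -m jog '-15 30 0 0 0 0 0;-25 50 0 0 0 0 0;-25 50 0 0 0 0 0;-15 25 0 0 0 0 0;0 0 0 0 0 0 0;0 0 0 0 0 0 0;0 0 0 0 0 0 0;0 0 0 0 0 0 0'
python3 - <<'E'
from h import *
np.set_printoptions(precision=4,suppress=True)
s=read_state();print(s["position"])
c=capture("scene");capture("wrist");capture("top")
for n,t in [("scene","knob_center"),("scene","ring_tab"),("scene","valve_tip"),("top","valve_tip"),("wrist","valve_tip")]:
    print(n,t,[(np.round(d["at"],4).tolist(),round(d["conf"],2)) for d in place_of(n,t)[:3]])
E
```

```text
time_s: 29.72
position: [0.5854, 0.1075, 0.2396]
tcp_rot: [[0.995, -0.102, -0.0], [-0.102, -0.995, 0.0], [-0.0, 0.0, -1.0]]
force: [-0.5, -0.1, 0.3]
opening: 0.804
grasp_force: 0.0
time_s: 30.72
position: [0.4908, -0.038, 0.2396]
tcp_rot: [[0.995, -0.099, 0.0], [-0.099, -0.995, 0.0], [0.0, -0.0, -1.0]]
force: [0.8, 1.1, -0.6]
opening: 0.028
grasp_force: 0.0
[ 0.4908 -0.038   0.2396]
scene knob_center [([0.5867, 0.1108, 0.1642], 0.55)]
scene ring_tab [([0.6254, 0.0913, 0.1431], 0.88)]
scene valve_tip [([0.5313, -0.0416, 0.1037], 0.74), ([0.4646, 0.3445, 0.0037], 0.37), ([0.5872, 0.1081, 0.1615], 0.34)]
top valve_tip []
wrist valve_tip []
```

```bash
python3 -m jog '0 0 40 0 0 0 0;0 0 50 0 0 0 0;0 0 25 0 0 0 0;0 0 9.5 0 0 0 0;0 0 0 0 0 0 0;0 0 0 0 0 0 0'; python3 -m jog '12 0 0 0 0 0 0;12 0 0 0 0 0 0;12 0 0 0 0 0 0;12 0 0 0 0 0 0;12 0 0 0 0 0 0;12 0 0 0 0 0 0;10 0 0 0 0 0 0;6 0 0 0 0 0 0;0 0 0 0 0 0 0'; python3 -m jog '3 0 0 0 0 0 0;2 0 0 0 0 0 0;0 0 0 0 0 0 0'
```

```text
time_s: 31.88
position: [0.4913, -0.039, 0.1162]
tcp_rot: [[0.995, -0.1, 0.002], [-0.1, -0.995, -0.001], [0.002, 0.0, -1.0]]
force: [-0.8, 0.1, 0.3]
opening: 0.007
grasp_force: 0.0
time_s: 33.0
position: [0.5786, -0.0476, 0.1151]
tcp_rot: [[0.995, -0.1, 0.001], [-0.1, -0.995, -0.0], [0.001, 0.0, -1.0]]
force: [-0.3, 0.7, -0.2]
opening: 0.005
grasp_force: 0.0
time_s: 33.38
position: [0.5828, -0.048, 0.1152]
tcp_rot: [[0.995, -0.1, -0.0], [-0.1, -0.995, 0.0], [-0.0, 0.0, -1.0]]
force: [-1.1, 0.5, -0.6]
opening: 0.007
grasp_force: 0.3
```

```bash
python3 -m jog '2 0 0 0 0 0 0;2 0 0 0 0 0 0;0 0 0 0 0 0 0'; python3 -m jog '1.5 0 0 0 0 0 0;1.5 0 0 0 0 0 0;0 0 0 0 0 0 0'
```

```text
time_s: 33.75
position: [0.5855, -0.0482, 0.115]
tcp_rot: [[0.995, -0.1, -0.003], [-0.1, -0.995, 0.001], [-0.003, -0.0, -1.0]]
force: [-5.3, -0.3, 1.6]
opening: 0.003
grasp_force: 2.3
time_s: 34.12
position: [0.5858, -0.0482, 0.1149]
tcp_rot: [[0.995, -0.099, -0.009], [-0.099, -0.995, 0.001], [-0.009, -0.0, -1.0]]
force: [-9.7, -1.1, 5.4]
opening: 0.006
grasp_force: 4.8
```

The lever is against its stop: 10 N, at the expected position. I'll back off, retreat upward and check everything.

```bash
python3 -m jog '-10 0 0 0 0 0 0;-25 0 0 0 0 0 0;-40 0 -10 0 0 0 0;-40 0 -40 0 0 0 0;-20 0 -50 0 0 0 0;0 20 -50 0 0 0 40;0 50 0 0 0 0 40;0 50 0 0 0 0 40;0 50 0 0 0 0 40;0 0 0 0 0 0 40;0 0 0 0 0 0 40;0 0 0 0 0 0 40'
python3 - <<'E'
from h import *
c=capture("scene")
for t in ["knob_center","ring_tab","pointer_tip","valve_tip","cap"]:
    print(t,[(np.round(d["at"],4).tolist(),round(d["conf"],2)) for d in place_of("scene",t)[:4]])
I=cv2.cvtColor(c["color"],cv2.COLOR_RGB2BGR)
cv2.imwrite("pics/fin.png",cv2.resize(I[200:440,260:580],None,fx=2.5,fy=2.5,interpolation=cv2.INTER_CUBIC))
print(proj(c,[[.5705+.0382,-.0466-.0038,.104]]))
E
```

```text
time_s: 35.62
position: [0.4387, -0.2031, 0.2652]
tcp_rot: [[0.995, -0.099, 0.0], [-0.099, -0.995, 0.0], [0.0, -0.0, -1.0]]
force: [-0.5, 0.2, 0.1]
opening: 0.458
grasp_force: 0.0
knob_center [([0.5856, 0.1098, 0.1642], 0.72), ([0.5904, 0.1046, 0.1162], 0.32)]
ring_tab [([0.6224, 0.0884, 0.1462], 0.7)]
pointer_tip [([0.629, 0.0904, 0.1283], 0.85)]
valve_tip [([0.608, -0.0498, 0.1048], 0.63)]
cap [([0.4651, 0.3451, 0.0029], 0.96), ([0.7538, 0.0738, -0.0013], 0.95), ([0.3984, 0.184, -0.0019], 0.9), ([0.3983, 0.0793, -0.0008], 0.66)]
[[299.60676465 246.74406853]]
```

View pics/fin.png

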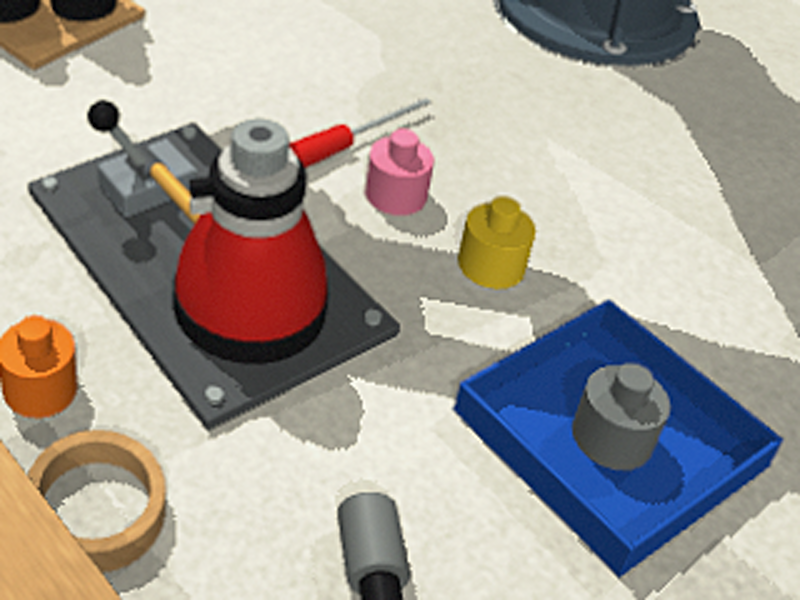

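The cap stands in the tray at (620,420), and the tab sits right over the pointer at (203,190). The knob is down at (260,145), the lever is fully over at (103,115), and the look-alikes haven't moved. Handing in.

```bash
python3 -c "from rig import *; print(hand_in())"
```

```text
the job is handed in; nothing more can be done
None
```

I did all four steps in order and handed the job in at about 36 s; it returned no verdict. The cap stands rim down in the tray, the tab is over the pointer, the knob is down on its stop, the valve lever is fully over, and the gripper is empty and clear of everything.

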